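Water filter cap of unknown thread hand

ROBOT

A 6-joint arm with a two-finger parallel gripper is mounted at the origin on a cart in front of the work surface, level with it; the furniture and walls round the work are solid. World frame = base frame: x ahead of the robot, y to its left, z up, the work surface at z = 0. Lengths are in m, angles in rad, forces in N, time in s.
With the tool pointing down it reaches from about 0.35 to 0.8 m from the base axis. Payload 7.3 kg.
Tool frame: the origin (TCP) lies at the centre of the arm's flange, where the gripper is bolted on; the fingertips stand 173 mm ahead of it and the grasp point (between the pads) lies 155 mm ahead of it; z points along the fingers, y is the line along which they close (so a half turn about z gives the same grasp; the last joint's range is limited). The gripper opens to 85 mm and grips with 20 to 120 N. Pads are 22 mm wide; open, the fingers measure 114 mm over their backs; the gripper's body (76 mm by 85 mm) begins 54 mm behind the grasp point. The pads swing forward as they close: fully open they stand 13 mm farther back than shut.
Start: joints at [1.17, 0.342, 1.524, -0, 1.275, -0.146], TCP at [0.132, 0.508, 0.405] pointing down, gripper open.
Joint ranges: [-2.53, 2.53], [-0.77, 2.02], [0.04, 2.7], [-1, 4.14], [0.28, 2.66], [-3.11, 3.11]. Speed limits (rad/s): [2.57, 2.57, 3.14, 3.14, 3.14, 3.14].

INTERFACE

Orientations are given as a rotation vector (axis times angle).
In Python, from plant import bot gives the robot as it stands.
- The arm moves only by the tool arm_command, never from a script. Its argument "rows" is a list of rows, each a list of 7 numbers: the shift along the tool's x, y, z each as a share of 0.4 m, from -1 to 1, then the turn, a rotation vector about the tool's x, y, z each as a share of pi/2 rad, from -1 to 1, then the opening, from 0 (shut) to 1 (fully open). In form: [[dx, dy, dz, rx, ry, rz, grip], ...]. A call has 1 to 20 rows; each row is the pose to reach, as a shift and turn from the pose commanded when the call began, along the tool's axes at that moment; what a row does not reach only later rows make up. A row lasts 1/10 s, in which the tool goes at most 50 mm and 8.59 degrees, less where a joint would pass 70% of its speed; a pose out of reach is approached as far as the arm can. A call with a number of a shift or a turn outside -1 to 1 is refused whole. A call with a gripper value outside its range is refused whole. The fingers move at their own pace and stop on an object; "squeeze" is the grip in N (left out, the last holds). Time passes only in rows, so rows that repeat a pose let the fingers close. It gives the time, the measured TCP pose, the force, the opening and the grip force at its end, in the units of the state.
- bot.read_state(): the state, without advancing time (a new reading comes with each control period).
- bot.camera(name): name is "scene" or "top"; returns (picture, depth): 384x512x3 uint8, red, green, blue; 384x512 float32, m along the optical axis (not along the pixel's ray), 0 where there is no reading.
- bot.camera_params(name): a dict with "fx", "fy", "cx", "cy" (pixels), "world_to_cam" (4x4, takes a point from world to camera coordinates). Camera axes: x right, y down, z forward; pixel columns grow to the right and rows downward; lengths in m; the calibration is good to about 2 mm. A picture is of the moment at which its call begins. camera_params takes no time and is no camera call.
- bot.job_done(): hands the job in; it is judged then, once.
Trained networks look in the newest picture that a camera, given by its name, has taken for a name from the list of things; names that differ only in an ending like _2 or _b are one class to them, and where a whole thing is asked for, a point or a joint stands for the part that bears it (a point fixed in the world has none). Each returns a list of dicts, best first, with "conf" (0 to 1); they miss things now and then, are a little off and sometimes report something else, mostly with a low value. They report only what shows in the picture. A call takes as long as a camera call.
- bot.masks_of(camera, target): "mask" (384x512 bool, what is visible of it) and "position" ([column, row] in pixels, amid what is visible of it).
The state is a dict: "t": time; "qpos": joint angles; "qd": joint speeds; "tau": joint torques, N m; "eef_pos": TCP position; "tool_rot": TCP orientation; "ft_force": force on the tool from outside, world axes, zero at the start; "wrist_torque": the same for the moment, N m; "width": opening from 0.0 (shut) to 1.0 (fully open); "gripper_force": force on a finger pad.
Only numpy, scipy, OpenCV 4.12 (cv2) and the standard library are available. Lean on these libraries where they do the work, as an engineer would, in place of code of your own. Each camera call takes 0.05 s, during which the arm holds its last target. There are 200 camera calls.

TASK

Open the steel water filter on the worktop: its black cap comes loose with about a quarter turn, but nobody knows whether the thread is right- or left-hand. Take the cap by its raised bar, try which way it turns without forcing it against its stop, turn it free, lift it straight off, and finish while still holding it level and still in the gripper, about ten centimetres above its seat. Leave the things standing around the filter alone.

Things in the scene. Friction and masses are not known exactly. Their poses are not given: they have to be found in the camera images.
- filter: Fixed water filter: black base plate 150 x 130 x 12 mm, round steel housing 116 mm across to 78 mm height, steel collar 100 mm across to 112 mm height, a brass hose stub on either side (+y and -y, 76 mm out). Origin: centre of the underside, on the worktop; z up. Its x axis is the direction along which the closed cap's bar lies. It cannot move.
- seat (a point): Centre of the collar's top rim, 112 mm above the filter's origin: the closed cap's origin lies here. Inside the collar stands a steel stem 16 mm thick; the cap's hollow plug, 30 mm long, slides over it with 1.5 mm clearance: lift the cap straight up. The cap's stop is rigid: held firmly and turned on against it, the torque reaches 0.5 N m within about 5 degrees; above 2 N m counts as forcing it.
- cap: Loose black plastic cap, about 0.12 kg: disc 102 mm across, 10 mm thick, with a straight upright bar on top. Origin: centre of the disc's underside; z up, x along the bar. Closed, its x lies within 5 degrees of the filter's x, and two lugs on its plug sit under ledges in the collar, with 4 mm up-and-down play. It turns with plain light friction and does not rise as it turns.
- cap_bar (a point): Middle of the cap's bar, 24 mm above the cap's origin; axes as the cap's. Bar: 64 mm long (x), 14 mm thick (y), rising from 10 to 36 mm above the cap's origin. One way about the vertical (hidden, differs from start to start) it jams on a rigid hidden stop about 10 degrees from the closed position; the other way it lifts free at 60 to 100 degrees from closed, and is held below 45.
- cartridge: Bystander, loose: white plastic spare cartridge, an upright cylinder 54 mm across and 92 mm high; origin at the centre of its underside.
- spice_jar: Bystander, loose: slim spice jar with white lid, 43 mm across, 100 mm high; origin at the centre of its underside.
- food_tin: Bystander, loose: round food tin, 75 mm across, 58 mm high; origin at the centre of its underside.
- tape_roll: Bystander, loose: roll of brown adhesive tape lying flat, 98 mm across, 25 mm high; origin at the centre of its underside.
- flat_tin: Bystander, loose: flat rounded fish tin, 63 x 105 x 24 mm; origin at the centre of its underside.

How it is judged:
On the way, in this order (a step that is already met when the one before it is completed fails the run):
1. the gripper has turned the cap at least 45 degrees while it still sits in the collar (angle between the x axis of cap and the x axis of filter, either way round above 0.785 rad and z of cap in the frame of filter below 0.119 m), for 0.1 s.
2. the cap is off, held clear above the collar (z of cap in the frame of filter above 0.192 m and contact force between the fingers and cap above 1 N), for 0.2 s.
At the end, for the whole second after the job is handed in: The fingers hold the cap (over 1 N), its underside at least 80 mm above its seat (192 mm above the worktop), level within 15 degrees and still (under 30 mm/s), nothing of the filter touching it; the five loose bystanders are within 20 mm of where they stood (all of step 2 and contact force between cap and filter below 0.1 N and angle between cap's own z axis and vertical below 0.26 rad and linear speed of cap below 0.03 m/s and distance of each of cartridge, spice_jar, food_tin, tape_roll, flat_tin from where it was at the start of the episode below 0.02 m); the arm keeps its last pose, push and grip.
It fails at once if the cap is forced: more than 100 N on a lug (some 2.8 N m against the stop) (contact force between any of cap_c10, cap_c11 and anything else above 100 N).
It fails at once if a bystander is pushed more than 20 mm (distance of any of cartridge, spice_jar, food_tin, tape_roll, flat_tin from where it was at the start of the episode above 0.02 m).
It also fails if it takes over 48 s, if anything falls off the work surface, if the arm or the gripper's body presses on something with over 40 N, if the wrist force passes 120 N, or if a joint passes its speed limit or range.

## Working session

There is one attempt and no reset: what is moved stays moved. The work goes in short steps, Python scripts to look and compute and a tool call to move; the robot and the scene stay as the last step left them, time stands still between calls to the robot, and variables do not carry over. Pictures are saved under pics/ and viewed, at most 10 in all, crops included, and the job is handed in when it is done.

Besides the shell and the picture viewer there is one more tool, called by a JSON object that holds its "api" and its "payload", one argument or row to a line. arm_command: Moves the arm, as the interface text tells. Its arguments: {"type":"object","properties":{"rows":{"type":"array"},"squeeze":{"type":"number"}},"required":["rows"]}

```bash
mkdir -p pics
cat > h.py <<'E'
import numpy as np, cv2
from plant import bot
def world(cam,depth,mask):
    p=bot.camera_params(cam); v,u=np.nonzero(mask&(depth>0)); z=depth[v,u]
    c=np.stack([(u-p['cx'])/p['fx']*z,(v-p['cy'])/p['fy']*z,z,np.ones_like(z)])
    return (np.linalg.inv(p['world_to_cam'])@c)[:3].T
E
python3 - <<'E'
from h import *
ims=[]
for c in ['top','scene']:
    im,d=bot.camera(c); ims.append(im); np.save(f'{c}.npy',d)
    for n in ['cap','filter','cartridge','spice_jar','food_tin','tape_roll','flat_tin']:
        for m in bot.masks_of(c,n)[:1]:
            P=world(c,d,m['mask']); print(c,n,round(m['conf'],2),np.round(m['position']),np.round(np.median(P,0),3),P.min(0).round(3),P.max(0).round(3))
            if n=='cap':
                top=P[P[:,2]>np.percentile(P[:,2],99)-.008] ; mu=top.mean(0); w,V=np.linalg.eigh(np.cov((top-mu)[:,:2].T)); print('bar',mu,len(top),np.sqrt(w),V[:,1], np.degrees(np.arctan2(V[1,1],V[0,1])))
for n,i in zip(['top','scene'],ims): cv2.imwrite(f'pics/{n}0.png',i[:,:,::-1])
s=bot.read_state(); print(s)
E
```

```text
top cap 0.68 [244. 214.] [ 0.47  -0.022  0.123] [ 0.422 -0.071  0.074] [0.517 0.026 0.157]
bar [ 0.47017646 -0.02055105  0.14867447] 61 [0.00382309 0.01885611] [-0.91930902 -0.39353644] -156.82527344388546
top filter 0.69 [258. 227.] [ 0.465 -0.025  0.014] [ 0.383 -0.101 -0.005] [0.556 0.058 0.126]
top cartridge 0.6 [205. 224.] [0.445 0.124 0.091] [ 0.422  0.101 -0.003] [0.471 0.151 0.101]
top spice_jar 0.48 [136. 208.] [0.51  0.396 0.098] [0.491 0.384 0.021] [0.53  0.426 0.108]
top food_tin 0.69 [287. 191.] [ 0.561 -0.169  0.055] [ 0.526 -0.208 -0.001] [ 0.596 -0.136  0.064]
top tape_roll 0.48 [346. 192.] [ 0.568 -0.406  0.023] [ 0.537 -0.466  0.   ] [ 0.616 -0.373  0.032]
scene cap 0.74 [245. 216.] [ 0.462 -0.025  0.125] [ 0.42  -0.07   0.114] [0.523 0.031 0.155]
bar [ 0.4660963  -0.0212346   0.14957531] 81 [0.00418111 0.01823079] [-0.92581983 -0.37796513] -157.7923052342205
scene filter 0.89 [244. 244.] [ 0.427 -0.046  0.046] [ 0.38  -0.102 -0.001] [0.584 0.076 0.127]
scene cartridge 0.97 [197. 222.] [0.433 0.12  0.066] [0.419 0.1   0.001] [0.54  0.221 0.099]
scene spice_jar 0.61 
[... 324 characters left out ...]
3] [ 0.679 -0.043 -0.003] [0.773 0.081 0.032]
{'t': 0.8, 'qpos': array([ 1.17001475e+00,  3.41964875e-01,  1.52408259e+00, -1.74431921e-05,
        1.27542186e+00, -1.46006825e-01]), 'qd': array([0.00134429, 0.0012503 , 0.00134709, 0.00102622, 0.00064726,
       0.00142008]), 'tau': array([-9.10975195e-04, -4.33513069e+01, -2.46262032e+01, -1.53954879e-04,
        8.14801479e-05,  1.12701298e-05]), 'eef_pos': array([0.13229784, 0.50805532, 0.40474584]), 'tool_rot': array([3.99103570e-01, 3.11608898e+00, 1.79442854e-04]), 'ft_force': array([-0.00205606,  0.17567667,  0.5451463 ]), 'wrist_torque': array([-0.02161486, -0.0408474 ,  0.02361029]), 'gripper_force': 0.0, 'width': 0.998915410657963}
```

View pics/scene0.png

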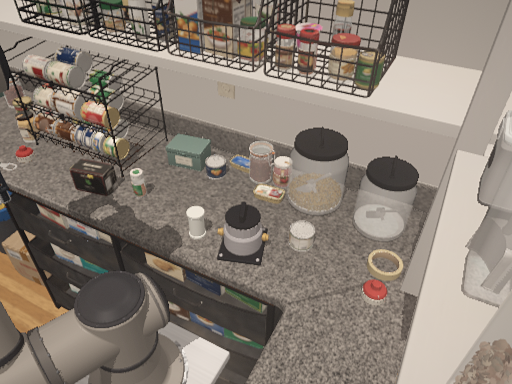

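View pics/top0.png

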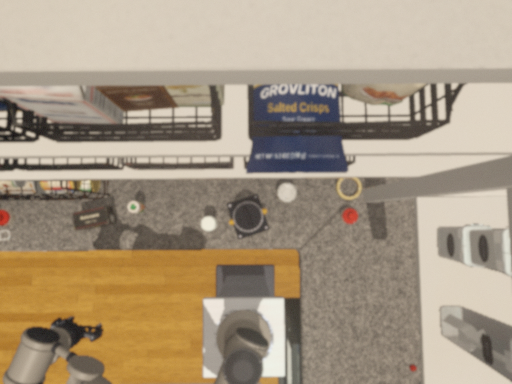

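{"api": "arm_command", "payload": {
  "rows": [
    [-0.1, -0.1, 0, 0, 0, 0.09, 1],
    [-0.2, -0.19, 0, 0, 0, 0.18, 1],
    [-0.3, -0.28, 0, 0, 0, 0.27, 1],
    [-0.4, -0.37, 0, 0, 0, 0.36, 1],
    [-0.5, -0.46, 0, 0, 0, 0.45, 1],
    [-0.575, -0.53, 0, 0, 0, 0.54, 1],
    [-0.575, -0.53, 0, 0, 0, 0.63, 1],
    [-0.575, -0.53, 0, 0, 0, 0.72, 1],
    [-0.575, -0.53, 0, 0, 0, 0.8, 1],
    [-0.575, -0.53, 0, 0, 0, 0.8, 1],
    [-0.575, -0.53, 0, 0, 0, 0.8, 1]
  ]
}}

```text
t: 1.9
eef_pos: [0.3014, 0.2449, 0.4048]
tool_rot: [2.151, 2.29, 0.0]
ft_force: [0.2, 1.2, -0.5]
width: 0.999
gripper_force: 0.0
```

{"api": "arm_command", "payload": {
  "rows": [
    [-0.1, 0.055, 0, 0, 0, 0.09, 1],
    [-0.2, 0.11, 0, 0, 0, 0.18, 1],
    [-0.3, 0.165, 0, 0, 0, 0.27, 1],
    [-0.4, 0.22, 0, 0, 0, 0.36, 1],
    [-0.5, 0.275, 0, 0, 0, 0.45, 1],
    [-0.6, 0.33, 0, 0, 0, 0.54, 1],
    [-0.691, 0.379, 0, 0, 0, 0.63, 1],
    [-0.691, 0.379, 0.05, 0, 0, 0.72, 1],
    [-0.691, 0.379, 0.1, 0, 0, 0.79, 1],
    [-0.691, 0.379, 0.1, 0, 0, 0.79, 1],
    [-0.691, 0.379, 0.1, 0, 0, 0.79, 1]
  ]
}}

```text
t: 3.0
eef_pos: [0.4693, -0.0217, 0.365]
tool_rot: [-3.08, -0.615, 0.0]
ft_force: [-0.3, -0.6, 0.5]
width: 1.001
gripper_force: 0.0
```

Run:
```python
from h import *
im,d=bot.camera('scene'); cv2.imwrite('pics/s1.png',cv2.resize(im[100:300,140:400,::-1],None,fx=3,fy=3))
s=bot.read_state();print(s['eef_pos'],s['tool_rot'],s['qpos'],s['wrist_torque'],s['ft_force'])
d=np.load('scene.npy');P=world('scene',d,np.ones_like(d,bool))
from scipy.optimize import least_squares
P=P[(abs(P[:,0]-.47)<.06)&(abs(P[:,1]+.0215)<.06)]
r=P[(P[:,2]>.117)&(P[:,2]<.126)];print(len(r),np.median(r[:,2]),r.min(0),r.max(0))
b=P[P[:,2]>.143];print(b.min(0),b.max(0),np.percentile(b[:,2],[50,90]),cv2.minAreaRect((b[:,:2]*1000).astype('float32')))
```

```text
[ 0.469434   -0.02168664  0.36552579] [3.08051688e+00 6.14583459e-01 1.67073513e-03] [-2.09490475e-01  2.79994168e-01  1.73081392e+00  9.24396692e-05
  1.12966247e+00  9.67424240e-01] [ 0.01635948 -0.00179393  0.0025572 ] [-0.24475559  0.53651112  0.28648524]
546 0.12382468423035614 [ 0.41968173 -0.07029334  0.11719786] [0.52274827 0.03316686 0.12599289]
[ 0.43857973 -0.03660647  0.14315605] [ 0.50100595 -0.00228545  0.15468351] [0.14960882 0.15205191] ((471.1153259277344, -19.012771606445312), (65.90400695800781, 13.947287559509277), 21.902467727661133)
```

View pics/s1.png

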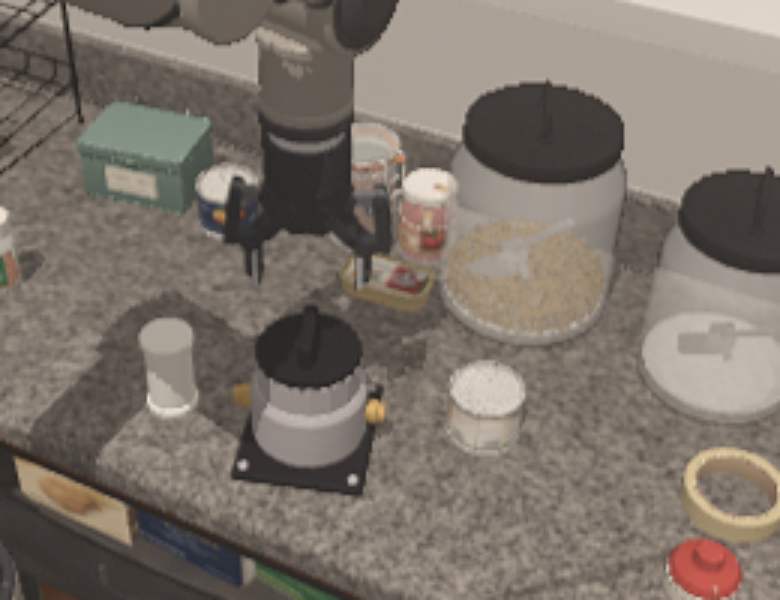

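{"api": "arm_command", "payload": {
  "rows": [
    [0, 0, 0.05, 0, 0, 0, 1],
    [0, 0, 0.1, 0, 0, 0, 1],
    [0, 0, 0.14, 0, 0, 0, 1],
    [0, 0, 0.163, 0, 0, 0, 1],
    [0, 0, 0.163, 0, 0, 0, 1],
    [0, 0, 0.163, 0, 0, 0, 1]
  ]
}}

```text
t: 3.65
eef_pos: [0.4696, -0.0219, 0.3004]
tool_rot: [3.081, 0.609, 0.002]
ft_force: [-0.1, -0.4, 0.4]
width: 1.002
gripper_force: 0.0
```

{"api": "arm_command", "payload": {
  "rows": [
    [0, 0, 0, 0, 0, 0, 0.4],
    [0, 0, 0, 0, 0, 0, 0.3],
    [0, 0, 0, 0, 0, 0, 0.2],
    [0, 0, 0, 0, 0, 0, 0],
    [0, 0, 0, 0, 0, 0, 0],
    [0, 0, 0, 0, 0, 0, 0],
    [0, 0, 0, 0, 0, 0, 0],
    [0, 0, 0, 0, 0, 0, 0],
    [0, 0, 0, 0, 0, 0, 0],
    [0, 0, 0, 0, 0, 0, 0]
  ],
  "squeeze": 50
}}

```text
t: 4.65
eef_pos: [0.4693, -0.022, 0.2998]
tool_rot: [3.082, 0.608, 0.001]
ft_force: [-0.6, -0.2, 5.5]
width: 0.156
gripper_force: 49.4
```

```bash
python3 -c "
from h import *
s=bot.read_state();[print(k,s[k]) for k in ('t','eef_pos','tool_rot','wrist_torque','ft_force','width','gripper_force')]"
```

```text
t 4.65
eef_pos [ 0.46929205 -0.02200526  0.29976889]
tool_rot [3.08208475e+00 6.07521689e-01 1.00158654e-03]
wrist_torque [0.00200078 0.13116102 0.05202049]
ft_force [-0.63904904 -0.1614201   5.48220807]
width 0.1561525805387515
gripper_force 49.40684258937836
```

{"api": "arm_command", "payload": {
  "rows": [
    [0, 0, -0.002, 0, 0, 0.022, 0],
    [0, 0, -0.002, 0, 0, 0.044, 0],
    [0, 0, -0.002, 0, 0, 0.066, 0],
    [0, 0, -0.002, 0, 0, 0.066, 0]
  ]
}}

```text
t: 5.05
eef_pos: [0.469, -0.022, 0.2998]
tool_rot: [-3.109, -0.447, 0.001]
ft_force: [0.6, 1.2, -2.2]
width: 0.153
gripper_force: 48.7
```

```bash
cat > r.py <<'E'
from h import *
s=bot.read_state();[print(k,s[k]) for k in ('t','eef_pos','tool_rot','wrist_torque','ft_force','width','gripper_force')]
print('yaw',np.degrees(2*np.arctan2(s['tool_rot'][1],s['tool_rot'][0])))
E
python3 r.py
```

```text
t 5.05
eef_pos [ 0.46902774 -0.02196464  0.29982367]
tool_rot [-3.10934842e+00 -4.46503467e-01  1.40256998e-03]
wrist_torque [-0.05053642 -0.02709235 -0.00503335]
ft_force [ 0.63315982  1.17976441 -2.17434455]
width 0.1528955945529221
gripper_force 48.737075328826904
yaw -343.65634400705426
```

{"api": "arm_command", "payload": {
  "rows": [
    [0, 0, 0, 0, 0, 0.022, 0],
    [0, 0, 0, 0, 0, 0.033, 0],
    [0, 0, 0, 0, 0, 0.033, 0]
  ]
}}

```text
t: 5.35
eef_pos: [0.4691, -0.022, 0.3]
tool_rot: [-3.12, -0.367, 0.001]
ft_force: [-0.5, 0.6, -1.9]
width: 0.152
gripper_force: 48.7
```

```bash
python3 r.py
```

```text
t 5.35
eef_pos [ 0.46906954 -0.02197321  0.29999851]
tool_rot [-3.11978673e+00 -3.67032027e-01  1.02312336e-03]
wrist_torque [ 0.03671631 -0.00615135  0.02469857]
ft_force [-0.46632345  0.6490481  -1.9128342 ]
width 0.15150524585411454
gripper_force 48.70544493198395
yaw -346.5803881929427
```

{"api": "arm_command", "payload": {
  "rows": [
    [0, 0, 0, 0, 0, 0.022, 0],
    [0, 0, 0, 0, 0, 0.022, 0]
  ]
}}

```text
t: 5.55
eef_pos: [0.4691, -0.022, 0.3001]
tool_rot: [-3.126, -0.313, 0.001]
ft_force: [0.2, 0.5, -1.3]
width: 0.149
gripper_force: 48.7
```

```bash
python3 r.py
```

```text
t 5.55
eef_pos [ 0.46910895 -0.02197558  0.30012397]
tool_rot [-3.12574444e+00 -3.13050626e-01  6.02311696e-04]
wrist_torque [0.00313231 0.0131735  0.03160597]
ft_force [ 0.20896054  0.5163157  -1.33210263]
width 0.14895903846339145
gripper_force 48.68544638156891
yaw -348.5615297399983
```

{"api": "arm_command", "payload": {
  "rows": [
    [0, 0, 0, 0, 0, 0.022, 0],
    [0, 0, 0, 0, 0, 0.022, 0]
  ]
}}

```text
t: 5.75
eef_pos: [0.4691, -0.0216, 0.3001]
tool_rot: [-3.13, -0.26, 0.0]
ft_force: [0.4, 4.0, -1.8]
width: 0.149
gripper_force: 48.8
```

```bash
python3 r.py
```

```text
t 5.75
eef_pos [ 0.46907337 -0.02159233  0.30014479]
tool_rot [-3.12964986e+00 -2.59530526e-01  4.39230629e-04]
wrist_torque [ 0.72775334 -0.03452387  0.07159316]
ft_force [ 0.39541393  4.01423291 -1.77654112]
width 0.14869035714473264
gripper_force 48.815810680389404
yaw -350.51903025754456
```

{"api": "arm_command", "payload": {
  "rows": [
    [0, 0, 0, 0, 0, 0.022, 0],
    [0, 0, 0, 0, 0, 0.022, 0]
  ]
}}

```text
t: 5.95
eef_pos: [0.469, -0.0211, 0.3002]
tool_rot: [-3.133, -0.206, 0.001]
ft_force: [0.4, 6.7, -1.4]
width: 0.156
gripper_force: 49.0
```

```bash
python3 r.py
```

```text
t 5.95
eef_pos [ 0.46903748 -0.02113411  0.30015182]
tool_rot [-3.13256912e+00 -2.05541144e-01  5.16822675e-04]
wrist_torque [ 1.33408135 -0.09724129  0.15349847]
ft_force [ 0.38986357  6.65011848 -1.37321969]
width 0.15563424763494027
gripper_force 48.98969113826752
yaw -352.49192421255583
```

{"api": "arm_command", "payload": {
  "rows": [
    [0, 0, 0, 0, 0, -0.05, 0],
    [0, 0, 0, 0, 0, -0.1, 0],
    [0, 0, 0, 0, 0, -0.15, 0],
    [0, 0, 0, 0, 0, -0.2, 0],
    [0, 0, 0, 0, 0, -0.24, 0],
    [0, 0, 0, 0, 0, -0.28, 0],
    [0, 0, 0, 0, 0, -0.31, 0],
    [0, 0, 0, 0, 0, -0.33, 0],
    [0, 0, 0, 0, 0, -0.33, 0]
  ]
}}

```text
t: 6.85
eef_pos: [0.4692, -0.0221, 0.3003]
tool_rot: [2.977, 1.003, -0.0]
ft_force: [-0.7, -0.4, -2.4]
width: 0.149
gripper_force: 48.9
```

```bash
python3 r.py
```

```text
t 6.85
eef_pos [ 0.46917606 -0.02209616  0.3002698 ]
tool_rot [ 2.97672698e+00  1.00345916e+00 -9.75582652e-05]
wrist_torque [-0.02428379  0.00611761  0.03336557]
ft_force [-0.6793688  -0.37622087 -2.43191664]
width 0.14889477013672497
gripper_force 48.92686307430267
yaw 37.25807849530692
```

{"api": "arm_command", "payload": {
  "rows": [
    [0, 0, 0, 0, 0, -0.05, 0],
    [0, 0, 0, 0, 0, -0.1, 0],
    [0, 0, 0, 0, 0, -0.15, 0],
    [0, 0, 0, 0, 0, -0.2, 0],
    [0, 0, 0, 0, 0, -0.25, 0],
    [0, 0, 0, 0, 0, -0.3, 0],
    [0, 0, 0, 0, 0, -0.35, 0],
    [0, 0, 0, 0, 0, -0.4, 0],
    [0, 0, 0, 0, 0, -0.45, 0],
    [0, 0, 0, 0, 0, -0.5, 0],
    [0, 0, 0, 0, 0, -0.55, 0],
    [0, 0, 0, 0, 0, -0.6, 0],
    [0, 0, 0, 0, 0, -0.65, 0],
    [0, 0, 0, 0, 0, -0.69, 0],
    [0, 0, 0, 0, 0, -0.71, 0],
    [0, 0, 0, 0, 0, -0.71, 0],
    [0, 0, 0, 0, 0, -0.71, 0]
  ]
}}

```text
t: 8.55
eef_pos: [0.4694, -0.022, 0.3004]
tool_rot: [1.998, 2.423, 0.001]
ft_force: [2.1, 0.9, -0.7]
width: 0.153
gripper_force: 48.9
```

```bash
python3 r.py
python3 - <<'E'
from h import *
im,d=bot.camera('scene'); cv2.imwrite('pics/s2.png',cv2.resize(im[130:280,160:340,::-1],None,fx=4,fy=4))
E
```

```text
t 8.55
eef_pos [ 0.4694472  -0.02196109  0.30043981]
tool_rot [1.99773947e+00 2.42346866e+00 1.17968804e-03]
wrist_torque [ 0.24909711 -0.420889   -0.055724  ]
ft_force [ 2.13884518  0.90738995 -0.73872459]
width 0.1525175154266771
gripper_force 48.939363956451416
yaw 101.0003921004238
```

View pics/s2.png

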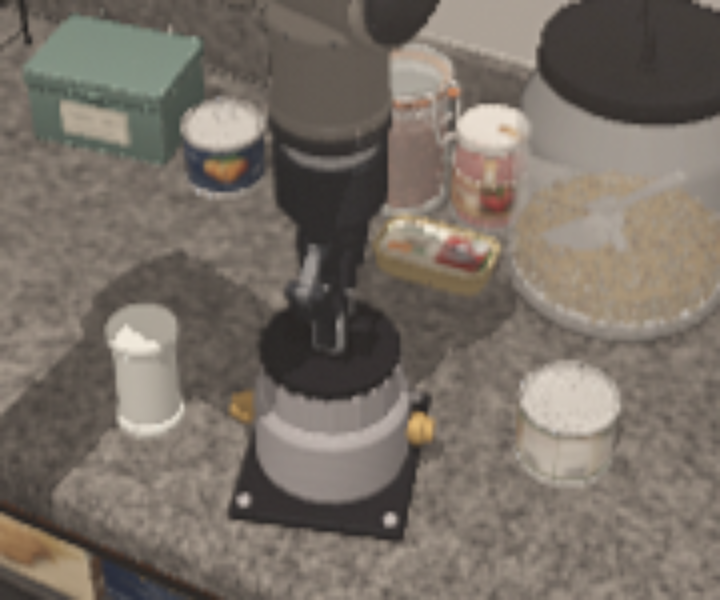

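The picture shows the cap (330,345) still seated, with the gripper turned about 79°. Next is a careful test lift.

{"api": "arm_command", "payload": {
  "rows": [
    [0, 0, 0, 0, 0, 0, 0],
    [0, 0, -0.01, 0, 0, 0, 0],
    [0, 0, -0.02, 0, 0, 0, 0],
    [0, 0, -0.03, 0, 0, 0, 0],
    [0, 0, -0.03, 0, 0, 0, 0]
  ],
  "squeeze": 70
}}

```text
t: 9.1
eef_pos: [0.4693, -0.022, 0.3131]
tool_rot: [1.997, 2.424, 0.001]
ft_force: [2.7, 1.3, 0.8]
width: 0.146
gripper_force: 73.9
```

```bash
python3 r.py
```

```text
t 9.1
eef_pos [ 0.46933153 -0.02201508  0.31313261]
tool_rot [1.99651867e+00 2.42415436e+00 9.83000274e-04]
wrist_torque [ 0.29373492 -0.44882148 -0.03094084]
ft_force [2.72540305 1.27331674 0.84586282]
width 0.14564161303718257
gripper_force 73.85526895523071
yaw 101.05067898027123
```

{"api": "arm_command", "payload": {
  "rows": [
    [0, 0, -0.02, 0, 0, 0, 0],
    [0, 0, -0.04, 0, 0, 0, 0],
    [0, 0, -0.06, 0, 0, 0, 0],
    [0, 0, -0.08, 0, 0, 0, 0],
    [0, 0, -0.1, 0, 0, 0, 0],
    [0, 0, -0.13, 0, 0, 0, 0],
    [0, 0, -0.16, 0, 0, 0, 0],
    [0, 0, -0.19, 0, 0, 0, 0],
    [0, 0, -0.21, 0, 0, 0, 0],
    [0, 0, -0.225, 0, 0, 0, 0],
    [0, 0, -0.23, 0, 0, 0, 0],
    [0, 0, -0.23, 0, 0, 0, 0],
    [0, 0, -0.23, 0, 0, 0, 0],
    [0, 0, -0.23, 0, 0, 0, 0],
    [0, 0, -0.23, 0, 0, 0, 0]
  ]
}}

```text
t: 10.6
eef_pos: [0.4692, -0.022, 0.4039]
tool_rot: [-1.997, -2.424, 0.0]
ft_force: [0.6, 0.6, -1.5]
width: 0.14
gripper_force: 73.6
```

```bash
python3 r.py
python3 - <<'E'
from h import *
im,d=bot.camera('scene'); cv2.imwrite('pics/s3.png',cv2.resize(im[110:280,160:340,::-1],None,fx=3,fy=3))
for m in bot.masks_of('scene','cap')[:1]:
    P=world('scene',d,m['mask']);print(m['conf'],np.percentile(P,[2,50,98],axis=0))
E
```

```text
t 10.6
eef_pos [ 0.46915506 -0.02198519  0.40394102]
tool_rot [-1.99673955e+00 -2.42448661e+00  4.24857279e-04]
wrist_torque [ 0.03540466  0.01867503 -0.01830922]
ft_force [ 0.58933884  0.57595868 -1.46847579]
width 0.14031121207356925
gripper_force 73.5656189918518
yaw -258.94783499156705
0.74 [[ 0.42041869 -0.06631479  0.19019347]
 [ 0.45628016 -0.03077197  0.22867246]
 [ 0.51743222  0.03027571  0.25510284]]
```

View pics/s3.png

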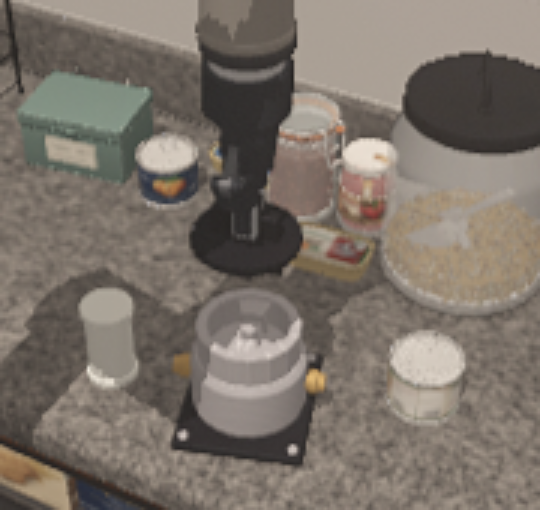

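The cap (245,240) hangs level above the open collar (250,330), and the bystanders have not moved.

```bash
python3 -c "
from plant import bot
print(bot.job_done())"
```

```text
the job is handed in; nothing more can be done
None
```

The cap is off and I handed the job in with the gripper holding it level about 10 cm above its seat: clockwise (seen from above) met the stop after about 12° at roughly 0.15 N m, it turned free about 79° anticlockwise, and none of the bystanders visible in the last picture had moved.

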